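# Wind up a batch tag and hold the clip open over it

## Robot

A 7-joint arm with a two-finger parallel gripper is mounted at the origin on the work surface. World frame = base frame: x ahead of the robot, y to its left, z up, the work surface at z = 0. Lengths are in m, angles in rad, forces in N, time in s.
With the tool pointing down it reaches from about 0.4 to 0.875 m from the base axis. Payload 19.3 kg.
Tool frame: the origin (TCP) lies at the very end of the fingers, on their centre line; the grasp point (between the pads) lies 19 mm behind it; z points along the fingers, y is the line along which they close (so a half turn about z gives the same grasp; the last joint's range is limited). The gripper opens to 85 mm and grips with 20 to 120 N. Pads are 22 mm wide; open, the fingers measure 114 mm over their backs; the gripper's body (76 mm by 85 mm) begins 54 mm behind the grasp point. The pads swing forward as they close: fully open they stand 13 mm farther back than shut.
Start: joints at [1.136, 0.521, -0.036, 1.599, 0.021, 1.021, -0.113], TCP at [0.223, -0.584, 0.231] pointing down, gripper open.
Joint ranges: [-2.91, 2.91], [-0.3, 2.13], [-1.5, 1.42], [0.17, 2.43], [-1.26, 4.41], [0.16, 1.93], [-2.52, 2.52]. Speed limits (rad/s): [1.89, 1.89, 2.39, 2.39, 3.01, 3.01, 3.01].

## Interface

Orientations are given as [roll, pitch, yaw] about the fixed x, y, z axes, in that order (R = Rz(yaw) Ry(pitch) Rx(roll)).
In Python, from workcell import bot gives the robot as it stands.
- The arm moves only by the tool jog_arm, never from a script. Its argument "motion" is a list of rows, each a list of 5 numbers: the shift along the tool's x, y, z scaled (see below), then the turn about the tool's z scaled (see below), then the opening, from 0 (shut) to 1 (fully open). A call has 1 to 12 rows; each row shifts and turns the commanded pose from where the row before left it, along the tool's axes as they then stand; what a row does not reach is not made up. The controller multiplies each number of a shift by 30 mm and each number of a turn by 0.08 rad. A row lasts 1/10 s, in which the tool goes at most 50 mm and 8.59 degrees, less where a joint would pass 70% of its speed; a pose out of reach is approached as far as the arm can. A call with a number of a shift or a turn outside -1 to 1 is refused whole. A call with a gripper value outside its range is refused whole. The fingers move at their own pace and stop on an object; "newtons" is the grip in N (left out, the last holds). Time passes only in rows, so rows that do not move let the fingers close. It gives the time, the measured TCP pose, the force, the opening and the grip force at its end, in the units of the state.
- bot.observe(): the state, without advancing time (a new reading comes with each control period).
- bot.grab_frame(name): name is "side" or "top" or "wrist"; returns a dict with "pixels" (384x512x3 uint8, red, green, blue), "fovy" (degrees; the focal length in pixels is half the picture's height over the tangent of half this angle, whatever the lens; pixels are square), "cx", "cy" (the principal point, pixels), "rvec" (rotation vector, rad) and "tvec" (3), from world to camera coordinates, as OpenCV has them; the wrist camera has in their place "mount" (4x4, takes a point from camera to tool coordinates, whose origin is the TCP and whose axes are the flange's). Camera axes: x right, y down, z forward; pixel columns grow to the right and rows downward; lengths in m; the calibration is good to about 2 mm. A picture is of the moment at which its call begins: read the wrist's pose just before it. There is no depth.
- bot.job_done(): hands the job in; it is judged then, once.
The state is a dict: "clock": time; "qpos": joint angles; "qd": joint speeds; "joint_efforts": joint torques, N m; "position": TCP position; "tool_rot": TCP orientation; "force": force on the tool from outside, world axes, zero at the start; "moment": the same for the moment, N m; "grip_width": finger opening in m; "finger_force": force on a finger pad.
Only numpy, scipy, OpenCV 4.12 (cv2) and the standard library are available. Lean on these libraries where they do the work, as an engineer would, in place of code of your own. Each camera call takes 0.05 s, during which the arm holds its last target. There are 200 camera calls.

## Task

Turn the feeder's hand wheel one full turn anticlockwise, to its stop, so that the yellow tag rises out of its slot. Then take the teal spring clip off its stand by squeezing its two handles together, and lower it, jaws down, over the middle of the tag's top edge so that one jaw reaches well down each side of the tag. Finish while still squeezing it: the clip held gaping wide in the gripper around the tag's edge, touching neither tag nor feeder, with the tag still fully up, and the other things on the counter left alone.

Things in the scene. Friction and masses are not known exactly. Their poses are not given: they have to be found in the camera images.
- feeder: white tag feeder, a fixed box 110 (x) x 230 (y) x 80 mm high on the counter. Origin: centre of its underside; z up. On its top: the black hand wheel with its vertical axis at (0, +55) mm of this frame, and the slot with the yellow tag at (0, -60) mm
- wheel (a joint): turn of the hand wheel in rad about its vertical axis, 0 at the start with the knob towards the feeder's -x side, growing anticlockwise seen from above; stops at 0 and at 6.283 (one full turn). Light friction (about 1.5 N at the knob), stays where left. The wheel is a disc of radius 52 mm, its top 98 mm above the counter; turning it raises the tag by 5.57 mm per rad
- wheel_knob (a point): middle of the wheel's upright red knob, a fixed cylinder 18 mm in diameter standing 42 mm tall on the disc (from 98 to 140 mm above the counter), 40 mm from the wheel's axis; this point is 119 mm above the counter and goes round with the wheel. The knob does not spin by itself: it can slip round between the pads
- tag (a joint): rise of the tag in m, 0 at the start (12 mm of it shows above the feeder's top) and 0.035 after the full turn (47 mm shows)
- tag_top (a point): middle of the top edge of the yellow tag, a stiff upright plate 50 mm wide (feeder y) and 3 mm thick (feeder x); axes parallel to the feeder's; 92 mm above the counter at the start, 127 mm when fully up
- stand: fixed clip stand: wooden base 70 x 110 x 12 mm with an upright aluminium fin 4 mm thick (x), 80 mm long (y), its top 42 mm above the counter. Origin: centre of the base's underside. At the start the clip bites this fin from above, its jaw tips on the base, its x axis along the stand's x
- clip: teal spring clip, about 55 g, like a big clothes peg, jaws down, two handles spreading upward in a V; 28 mm wide (y). Origin: on the hinge pin, which runs along y, 57 mm above the counter at the start; frame of the half on its -x side (z up the middle plane at joint 0). Jaws reach down to z = -45 mm. Squeezing the handles along x opens the jaws; each half turns by half the joint's value
- handle_a (a point): centre of the round tip bar (radius 4 mm, along y) of the handle on the clip's -x side: x -24, z +44 mm of the clip frame; the two tips measure 56 mm over the outside at joint 0; squeezed to 30 mm the joint reads about 0.55
- handle_b (a point): the same on the other handle (+x side)
- clip_arm (a joint): opening of the clip in rad: 0 on the stand (jaws 4 mm apart), stop at 0.70; the gap between the jaw tips is about 4 mm + 45 mm x value. Spring torque 0.35 x (value + 0.35) N m, so about 2.5 N at the handles to start and 7 N at 0.6
- jaw_tip_a (a point): inner lower edge of the jaw on the clip's -x side, mid-width
- jaw_tip_b (a point): inner lower edge of the other jaw (+x side), mid-width
- dish: green ceramic dish, 140 mm across, 50 mm high, loose; leave alone; origin under its centre
- ladle: steel ladle about 300 mm long, lying loose, its bowl 32 mm high; leave alone; origin about its middle
- spatula: wooden spatula 270 mm long, lying loose; leave alone; origin about its middle
- lunchbox: fixed grey plastic box 150 x 190 x 80 mm with a shut flip-top lid; origin under its centre. Not listed, fixed along the counter's far edge, over 700 mm from the robot: a stone slab with roller (104 mm high), a cabinet (210 mm) and a bottle (200 mm)
There are look-alikes about, which are no part of the job. Of the things that look like the clip, the smaller one is meant. Several things look just like the stand: the one meant starts nearest to the robot's base.

How it is judged:
On the way, in this order (a step that is already met when the one before it is completed fails the run):
1. the hand wheel is turned one full turn and the tag is up, the clip still on its stand (value of joint wheel above 6 rad and value of joint tag above 0.032 m and distance of clip from where it was at the start of the episode below 0.02 m), for 0.2 s.
2. the clip is lifted clear of the stand in the gripper (z of clip in the frame of stand above 0.1 m and contact force between the fingers and clip above 1 N), for 0.2 s.
At the end, for the whole second after the job is handed in: wheel over 6.0 rad, tag up over 32 mm; clip still in the fingers (over 2 N), open over 0.25 rad (15 mm), a jaw tip on each side of the tag, both 5 mm or more below its top edge and within 18 mm of its middle; under 0.3 N between clip and tag or feeder (value of joint wheel above 6 rad and value of joint tag above 0.032 m and value of joint clip_arm above 0.25 rad and ((x of jaw_tip_a in the frame of tag_top below -0.0015 m and x of jaw_tip_b in the frame of tag_top above 0.0015 m) or (x of jaw_tip_a in the frame of tag_top above 0.0015 m and x of jaw_tip_b in the frame of tag_top below -0.0015 m)) and z of each of jaw_tip_a, jaw_tip_b in the frame of tag_top below -0.005 m and y of jaw_tip_a in the frame of tag_top between -0.018 and 0.018 m and y of jaw_tip_b in the frame of tag_top between -0.018 and 0.018 m and contact force between clip and feeder below 0.3 N and contact force between the fingers and clip above 2 N and linear speed of clip below 0.03 m/s); the arm keeps its last pose, push and grip.
It fails at once if a bystander is pushed more than 30 mm (distance of any of dish, ladle, spatula from where it was at the start of the episode above 0.03 m).
It also fails if it takes over 67 s, if anything falls off the work surface, if the arm or the gripper's body presses on something with over 40 N, if the wrist force passes 120 N, or if a joint passes its speed limit or range.

## Working session

There is one attempt and no reset: what is moved stays moved. The work goes in short steps, Python scripts to look and compute and a tool call to move; the robot and the scene stay as the last step left them, time stands still between calls to the robot, and variables do not carry over. Pictures are saved under pics/ and viewed, at most 10 in all, crops included, and the job is handed in when it is done.

Besides the shell and the picture viewer there is one more tool, called after "Call:" as name(argument=value, ...), one argument or row to a line, values as JSON. jog_arm: Moves the arm, as the interface text tells. Shifts and turns lie within -1 to 1; 1 stands for 30 mm of shift or 0.08 rad of turn. Its arguments: {"type":"object","properties":{"motion":{"type":"array","items":{"type":"array","items":{"type":"number"}}},"newtons":{"type":"number"}},"required":["motion"]}

```bash
mkdir -p pics
cat > h.py <<'E'
import numpy as np, cv2, pickle
from scipy.spatial.transform import Rotation as R
from workcell import bot
def cam(f):
    K=(f["pixels"].shape[0]/2)/np.tan(np.radians(f["fovy"])/2)
    if "mount" in f:
        M=np.array(f["mount"]); T=np.eye(4); s=f["s"]
        T[:3,:3]=R.from_euler('xyz',s["tool_rot"]).as_matrix(); T[:3,3]=s["position"]
        W=T@M; return K,W[:3,:3],W[:3,3]
    Rm=cv2.Rodrigues(np.array(f["rvec"],float))[0]
    return K,Rm.T,-Rm.T@np.array(f["tvec"],float).ravel()
def ray(f,u,v):
    K,Rw,o=cam(f); d=Rw@np.array([(u-f["cx"])/K,(v-f["cy"])/K,1]); return o,d
def onz(f,u,v,z):
    o,d=ray(f,u,v); return o+d*(z-o[2])/d[2]
def proj(f,p):
    K,Rw,o=cam(f); c=Rw.T@(np.array(p)-o); return np.array([f["cx"]+K*c[0]/c[2],f["cy"]+K*c[1]/c[2]])
def grab(n,fn):
    s=bot.observe(); f=bot.grab_frame(n); f["s"]=s
    pickle.dump(f,open(f"pics/{fn}.pkl","wb")); cv2.imwrite(f"pics/{fn}.png",cv2.cvtColor(f["pixels"],cv2.COLOR_RGB2BGR)); return f
def load(fn): return pickle.load(open(f"pics/{fn}.pkl","rb"))
E
python3 - <<'E'
from h import *
a=grab("top","t0");b=grab("side","s0")
print(bot.observe()); 
for f in(a,b): print(cam(f)[0],cam(f)[2],cam(f)[1][:,2],[k for k in f])
im=np.hstack([cv2.resize(cv2.imread(f"pics/{n}.png"),None,fx=1.5,fy=1.5) for n in("t0",)])
cv2.imwrite("pics/t0b.png",im)
cv2.imwrite("pics/s0b.png",cv2.resize(cv2.imread("pics/s0.png"),None,fx=1.5,fy=1.5))
E
```

```text
{'clock': 0.1, 'qpos': array([ 1.13578105,  0.52198285, -0.03634344,  1.59989082,  0.02115819,
        1.02110077, -0.11280929]), 'qd': array([-1.27485812e-03, -1.04016048e-03, -1.55163643e-05, -1.32847320e-03,
        2.15728316e-04, -2.21916636e-03,  3.05692547e-04]), 'joint_efforts': array([ 3.04629750e-03, -9.28497505e+01,  1.98375374e+00, -3.70537233e+01,
        1.82104722e-02,  5.18441797e-03,  5.49109711e-05]), 'position': array([ 0.22287725, -0.58361449,  0.23078692]), 'tool_rot': array([-3.14059353e+00,  2.46422441e-05,  3.64785947e-01]), 'force': array([-0.53240217, -0.81218408,  0.65074683]), 'moment': array([ 0.02603092, -0.00108423,  0.00149807]), 'finger_force': 0.0, 'grip_width': 0.08548675813949795}
460.6479415413475 [0.17526304 0.03134758 1.71935887] [ 0.20831934 -0.00762372 -0.97803115] ['pixels', 'fovy', 'cx', 'cy', 'rvec', 'tvec', 's']
427.38873945101017 [-0.26805105  0.79164034  1.05650814] [ 0.5231942  -0.53077898 -0.66673946] ['pixels', 'fovy', 'cx', 'cy', 'rvec', 'tvec', 's']
```

View pics/t0b.png

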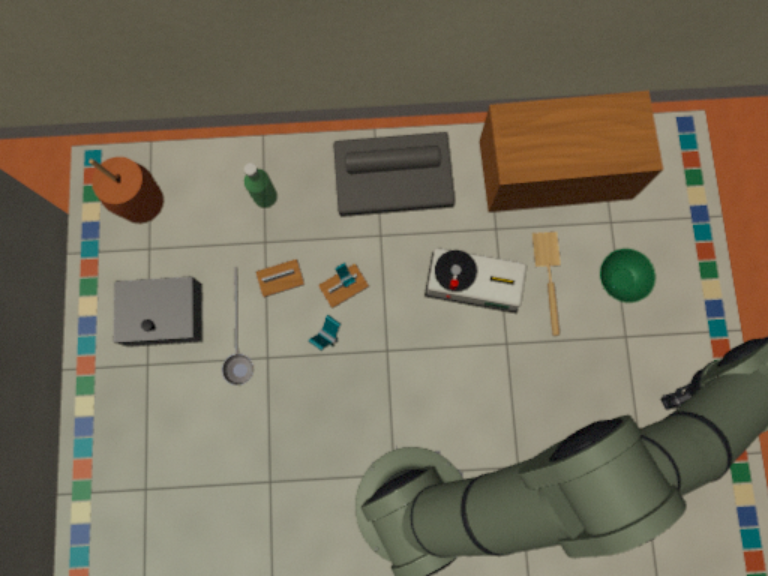

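View pics/s0b.png

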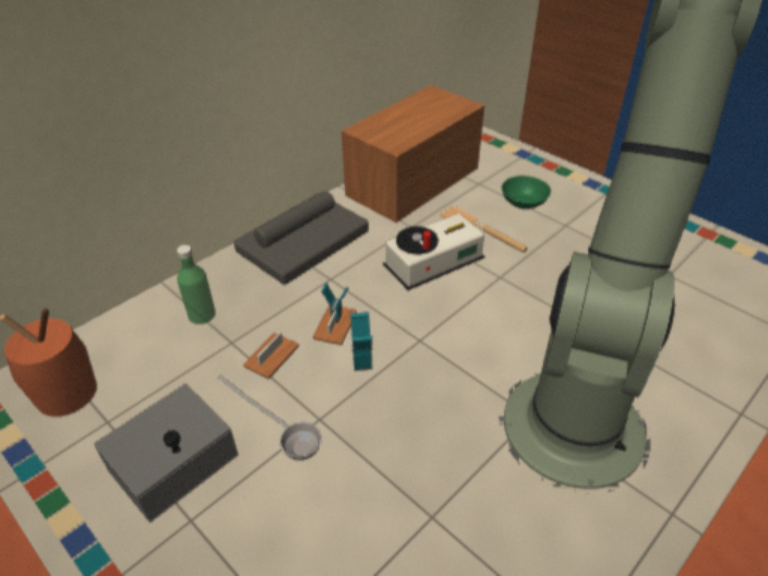

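The top view (1.5x) shows teal clips at (345,275), biting a stand's fin, and at (325,333), standing or lying loose. The stands are at (345,285), nearer the base at (410,510), and the empty one at (280,278). The clip meant is the one on the nearer stand. The feeder is at (476,280), its knob at (454,283) and its tag at (502,280). Next I measure these and take an enlarged crop.

```bash
cat >> h.py <<'E'
def mask(f,lo,hi,roi=None):
    h=cv2.cvtColor(f["pixels"],cv2.COLOR_RGB2HSV); m=cv2.inRange(h,np.array(lo),np.array(hi))
    if roi: 
        z=np.zeros_like(m); x0,y0,x1,y1=roi; z[y0:y1,x0:x1]=m[y0:y1,x0:x1]; m=z
    return m
def blobs(m,amin=8):
    n,l,s,c=cv2.connectedComponentsWithStats(m)
    return sorted([(int(s[i,4]),*np.round(c[i],1),cv2.minAreaRect(np.argwhere(l==i)[:,::-1].astype(np.float32))) for i in range(1,n) if s[i,4]>=amin],key=lambda b:-b[0])
def tri(f,p,g,q):
    o1,d1=ray(f,*p);o2,d2=ray(g,*q); A=np.array([d1,-d2]).T
    t=np.linalg.lstsq(A,o2-o1,rcond=None)[0]; a=o1+t[0]*d1;b=o2+t[1]*d2; return (a+b)/2,np.linalg.norm(a-b)
E
python3 - <<'E'
from h import *
a=load("t0");b=load("s0")
for n,lo,hi in(("yel",(22,120,90),(34,255,255)),("red",(0,180,110),(5,255,255)),("teal",(85,110,40),(100,255,255)),("brown",(8,110,60),(18,220,255)),):
    for f,roi,t in((a,(150,150,400,260),"t"),(b,(120,120,360,260),"s")):
        for x in blobs(mask(f,lo,hi,roi),10)[:4]: print(n,t,x[:3],[np.round(k,1) for k in x[3]],np.round(onz(f,x[1],x[2],{"yel":.092,"red":.135,"teal":.07,"brown":.012}[n]),3))
c=cv2.imread("pics/t0.png")[160:245,160:360];d=cv2.imread("pics/s0.png")[135:255,150:350]
cv2.imwrite("pics/c1.png",np.vstack([cv2.resize(c,None,fx=3.2,fy=3.2,interpolation=2),cv2.resize(d[20:120],None,fx=3.2,fy=3.2,interpolation=2)]))
E
```

```text
yel t (20, np.float64(334.5), np.float64(186.0)) [array([334.5, 186. ]), array([13.1,  1.4]), np.float64(11.3)] [ 0.518 -0.25   0.092]
red t (18, np.float64(302.5), np.float64(188.5)) [array([302.5, 188.5]), array([5., 3.]), np.float64(-0.0)] [ 0.506 -0.13   0.135]
red s (35, np.float64(283.9), np.float64(158.3)) [array([284., 159.]), array([10.,  4.]), np.float64(90.0)] [ 0.497 -0.118  0.135]
teal t (102, np.float64(220.2), np.float64(217.2)) [array([220.3, 217.1]), array([ 9.8, 11.7]), np.float64(20.6)] [0.432 0.169 0.07 ]
teal t (81, np.float64(213.0), np.float64(227.2)) [array([212.9, 227.1]), array([12.6,  8.4]), np.float64(35.5)] [0.397 0.196 0.07 ]
teal t (50, np.float64(227.8), np.float64(180.3)) [array([227.9, 180.3]), array([8.5, 5.8]), np.float64(63.4)] [0.567 0.135 0.07 ]
teal t (26, np.float64(232.0), np.float64(187.4)) [array([232.2, 187.4]), array([3.6, 7.2]), np.float64(63.4)] [0.54  0.121 0.07 ]
teal s (389, np.float64(240.5), np.float64(226.5)) [array([240.6, 226.8]), array([36.2, 11.2]), np.float64(84.3)] [0.417 0.173 0.07 ]
teal s (46, np.float64(218.6), np.float6
[... 608 characters left out ...]
.607 -0.383  0.012]
brown t (84, np.float64(369.0), np.float64(208.6)) [array([368.7, 207.5]), array([29.5,  4.1]), np.float64(83.7)] [ 0.44  -0.385  0.012]
brown s (1224, np.float64(262.5), np.float64(129.3)) [array([267. , 133.5]), array([27., 74.]), np.float64(90.0)] [ 0.802 -0.328  0.012]
brown s (405, np.float64(180.5), np.float64(238.1)) [array([179.9, 236.4]), array([18.6, 34. ]), np.float64(42.0)] [0.56  0.308 0.012]
brown s (342, np.float64(222.4), np.float64(217.8)) [array([222.8, 215.9]), array([18.3, 28.6]), np.float64(26.6)] [0.531 0.152 0.012]
brown s (99, np.float64(336.2), np.float64(158.8)) [array([335.9, 158.7]), array([30.9,  3.1]), np.float64(26.6)] [ 0.448 -0.381  0.012]
```

View pics/c1.png

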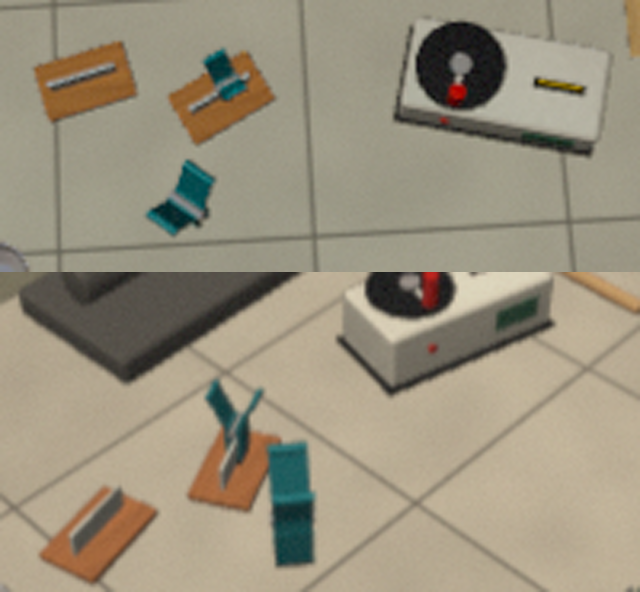

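The crop confirms the clip: it bites the fin of the nearer stand (the loose one is bigger and at the front). Coarse positions: clip ≈ (0.54, 0.135) with stand yaw ≈ 28°, tag ≈ (0.518, -0.25), feeder yaw ≈ -10°, knob ≈ (0.50, -0.13). I'm moving now.

Call:
jog_arm(
  motion=[
    [0,0,-0.15,-1,1],
    [0,0,-0.15,-1,1],
    [0,0,-0.15,-1,1],
    [0,0,-0.15,-1,1],
    [0,0,-0.15,-1,1],
    [0,0,-0.15,-1,1],
    [0,0,-0.15,-1,1],
    [0,0,-0.15,-1,1],
    [0,0,-0.15,-1,1],
    [0,0,-0.15,-1,1],
    [0,0,-0.15,-1,1],
    [0,0,-0.15,-1,1],
  ],
)

```text
clock: 1.3
position: [0.2229, -0.5837, 0.2851]
tool_rot: [-3.141, -0.001, 1.328]
force: [0.2, 0.8, 0.9]
grip_width: 0.0853
finger_force: 0.0
```

```bash
cat >> h.py <<'E'
def delta(p):
    "world target -> units of 30 mm in tool axes"
    s=bot.observe(); return np.round(R.from_euler('xyz',s["tool_rot"]).as_matrix().T@(np.array(p)-s["position"])/.03,2), s["tool_rot"][2]
E
python3 - <<'E'
from h import *
f=grab("wrist","w0"); print(np.round(f["mount"],3),cam(f)[0],bot.observe()["position"],bot.observe()["tool_rot"])
print(delta([.50,-.16,.29]))
E
```

```text
[[-0.    -0.948 -0.318  0.082]
 [ 1.     0.    -0.    -0.001]
 [ 0.    -0.318  0.948 -0.142]
 [ 0.     0.     0.     1.   ]] 274.5420029895133 [ 0.22295981 -0.58396404  0.28586024] [3.14148505e+00 1.63288201e-04 1.33321242e+00]
(array([15.91,  5.65, -0.14]), np.float64(1.333212419381475))
```

Call:
jog_arm(
  motion=[
    [1,0.35,0,-0.4,1],
    [1,0.35,0,-0.4,1],
    [1,0.35,0,0,1],
    [1,0.35,0,0,1],
    [1,0.35,0,0,1],
    [1,0.35,0,0,1],
    [1,0.35,0,0,1],
    [1,0.35,0,0,1],
    [1,0.35,0,0,1],
    [1,0.35,0,0,1],
    [1,0.35,0,0,1],
    [1,0.35,0,0,1],
  ],
)

```text
clock: 2.55
position: [0.415, -0.253, 0.2851]
tool_rot: [-3.141, -0.0, 1.387]
force: [-0.1, -0.7, 0.3]
grip_width: 0.0856
finger_force: 0.0
```

Call:
jog_arm(
  motion=[
    [1,0.3,0,0,0.6],
    [1,0.3,0,0,0.6],
    [0.7,0,0,0,0.6],
    [0,0,0,0,0.6],
    [0,0,0,0,0.6],
  ],
)

```text
clock: 3.05
position: [0.4469, -0.1779, 0.2851]
tool_rot: [-3.141, 0.0, 1.388]
force: [0.2, -0.8, 1.0]
grip_width: 0.0515
finger_force: 0.0
```

Run:
```python
from h import *
f=grab("wrist","w1"); print(f["s"]["position"],f["s"]["tool_rot"])
for n,lo,hi,z in(("yel",(22,120,60),(34,255,255),.092),("red",(0,160,70),(6,255,255),.14),("black",(0,0,0),(180,255,45),.098),("grey",(0,0,70),(180,60,150),.1)):
    for x in blobs(mask(f,lo,hi),80)[:4]: print(n,x[:3],[np.round(k,1) for k in x[3]],np.round(onz(f,x[1],x[2],z),4))
```

```text
[ 0.44689558 -0.17785195  0.28513896] [-3.14127188e+00  8.17343016e-05  1.38814861e+00]
yel (132, np.float64(318.8), np.float64(209.3)) [array([319. , 209.5]), array([ 4.2, 35.2]), np.float64(8.5)] [ 0.5155 -0.247   0.092 ]
red (297, np.float64(304.6), np.float64(121.4)) [array([304.9, 121.3]), array([19.9, 17.7]), np.float64(76.0)] [ 0.5043 -0.127   0.14  ]
black (45683, np.float64(320.1), np.float64(316.4)) [array([259., 275.]), array([216., 504.]), np.float64(90.0)] [ 0.4972 -0.4164  0.098 ]
black (5146, np.float64(335.5), np.float64(118.9)) [array([333.3, 119.2]), array([82.7, 90.5]), np.float64(45.0)] [ 0.5462 -0.135   0.098 ]
black (2141, np.float64(461.3), np.float64(52.2)) [array([480.5,  52. ]), array([104.,  61.]), np.float64(90.0)] [ 0.6864 -0.0899  0.098 ]
black (323, np.float64(20.9), np.float64(104.7)) [array([ 16.1, 101.3]), array([126.3,  25.4]), np.float64(86.8)] [ 0.1937 -0.0539  0.098 ]
grey (899, np.float64(298.5), np.float64(136.6)) [array([324.7, 156.7]), array([ 91.8, 171.5]), np.float64(5.8)] [ 0.501  -0.1471  0.1   ]
grey (411, np.float64(318.4), np.float64(255.2)) [array([316.7, 253.8]), array([49.7, 23.3]), np.float64(55.3)] [ 0.5061 -0.3106  0.1   ]
grey (393, np.float64(195.3), np.float64(255.9)) [array([195.2, 255.2]), array([12.5, 48. ]), np.float64(16.5)] [ 0.3408 -0.2812  0.1   ]
grey (382, np.float64(334.0), np.float64(121.8)) [array([330., 122.]), array([20., 30.]), np.float64(90.0)] [ 0.5437 -0.1377  0.1   ]
```

View pics/w1.png

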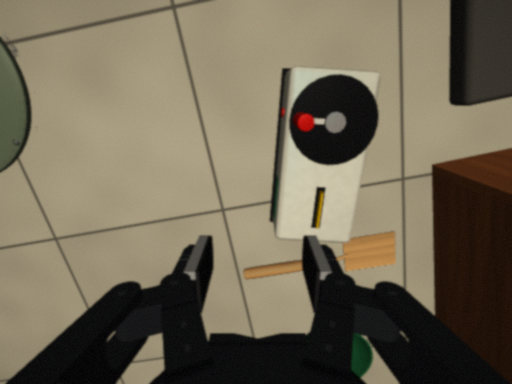

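The wrist view shows the feeder, with its knob at (305,121), hub (335,121) and slot with tag (319,209). I'll take the yaw from its white top face.

Run:
```python
from h import *
for n,roi in(("w1",(240,40,420,250)),("t0",(270,150,370,220))):
    f=load(n); m=mask(f,(0,0,130),(180,60,255),roi)
    m=cv2.morphologyEx(m,cv2.MORPH_OPEN,np.ones((2,2)))
    b=cv2.findContours(m,0,1)[0]; c=max(b,key=cv2.contourArea)
    h=cv2.convexHull(c)[:,0]; P=np.array([onz(f,*p,.08)[:2] for p in h],np.float32)
    r=cv2.minAreaRect(P); print(n,r)
    blk=mask(f,(0,0,0),(180,255,45),roi); 
f=load("w1"); m=mask(f,(0,0,0),(180,255,45),(285,60,385,170)); c=max(cv2.findContours(m,0,1)[0],key=cv2.contourArea)
h=cv2.convexHull(c)[:,0]; P=np.array([onz(f,*p,.098)[:2] for p in h],np.float32); print("wheel",cv2.minEnclosingCircle(P),cv2.fitEllipse(P))
m=mask(f,(22,120,60),(34,255,255)); ys=np.argwhere(m)[:,::-1]; P=np.array([onz(f,*p,.091)[:2] for p in ys]); print(P.mean(0),np.degrees(np.arctan2(*np.linalg.svd(P-P.mean(0))[2][0][::-1])),np.ptp(P@np.linalg.svd(P-P.mean(0))[2][0]))
```

```text
w1 ((0.5353269577026367, -0.2023128718137741), (0.2527160048484802, 0.1385088413953781), 71.35328674316406)
t0 ((0.5268895626068115, -0.20444267988204956), (0.36694401502609253, 0.25763431191444397), 86.52193450927734)
wheel ((0.5433525443077087, -0.13787119090557098), 0.05054425820708275) ((0.5434489846229553, -0.13743799924850464), (0.09942328184843063, 0.10036570578813553), 69.92140197753906)
[ 0.5156457  -0.24769706] -104.03980015963077 0.04989771679011719
```

Call:
jog_arm(
  motion=[
    [0,0,0,0.76,0.6],
    [0.69,0.49,0,0,0.6],
    [0.69,0.49,0,0,0.6],
    [0.69,0.49,0,0,0.6],
    [0,0,0.8,0,0.6],
    [0,0,0.8,0,0.6],
    [0,0,0.8,0,0.6],
    [0,0,0.8,0,0.6],
    [0,0,0.4,0,0.6],
    [0,0,0,0,0.6],
  ],
)

```text
clock: 4.1
position: [0.504, -0.1287, 0.1761]
tool_rot: [-3.139, 0.0, 1.327]
force: [0.1, -0.0, 0.4]
grip_width: 0.0513
finger_force: 0.0
```

Run:
```python
from h import *
print(delta([.5045,-.1278,.108])); f=grab("wrist","w2")
for x in blobs(mask(f,(0,160,70),(6,255,255)),80)[:4]: print(x[:3],[np.round(k,1) for k in x[3]],np.round(onz(f,x[1],x[2],.14),4))
print("tip",proj(f,[.5045,-.1278,.14]))
```

```text
(array([0.03, 0.01, 2.27]), np.float64(1.326768816089732))
(748, np.float64(260.2), np.float64(210.9)) [array([259.2, 210.5]), array([39.4, 23.6]), np.float64(77.5)] [ 0.5069 -0.1217  0.14  ]
tip [258.94061154 219.32362473]
```

View pics/w2.png

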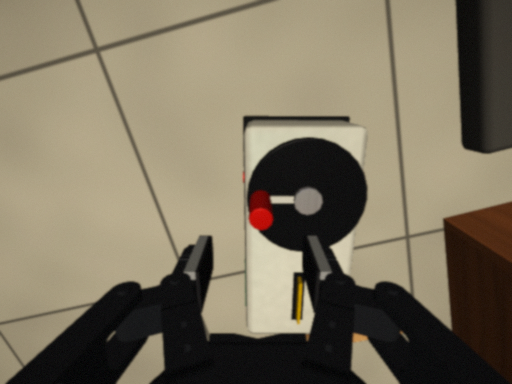

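The knob's bright top is at (261,218) against the predicted (259,219), centred between the fingers. I'll descend and close.

Call:
jog_arm(
  motion=[
    [0,0,0.75,0,0.6],
    [0,0,0.75,0,0.6],
    [0,0,0.77,0,0.6],
    [0,0,0,0,0.1],
    [0,0,0,0,0.1],
    [0,0,0,0,0.1],
    [0,0,0,0,0.1],
    [0,0,0,0,0.1],
  ],
  newtons=20,
)

```text
clock: 4.95
position: [0.5062, -0.1285, 0.1108]
tool_rot: [3.138, -0.0, 1.328]
force: [6.2, -0.6, -5.6]
grip_width: 0.0173
finger_force: 22.8
```

Run:
```python
from h import *
w=np.array([.5434,-.1375]); s=bot.observe(); print(s["position"],s["grip_width"],s["finger_force"],s["force"])
T=R.from_euler('xyz',s["tool_rot"]).as_matrix()
a0=np.radians(166); n=24
pts=[s["position"][:2]]+[w+.04*np.array([np.cos(a0+k*2*np.pi/n),np.sin(a0+k*2*np.pi/n)]) for k in range(1,n+1)]
for k in range(n): print(np.round((T.T@np.r_[np.array(pts[k+1])-pts[k],0])[:2]/.03,2).tolist())
```

```text
[ 0.5062003  -0.12851617  0.11084816] 0.017255280890315992 22.772196829319 [ 6.20418736 -0.5909955  -5.61669748]
[-0.34, -0.01]
[-0.32, 0.13]
[-0.28, 0.21]
[-0.21, 0.28]
[-0.13, 0.32]
[-0.05, 0.35]
[0.05, 0.35]
[0.13, 0.32]
[0.21, 0.28]
[0.28, 0.21]
[0.32, 0.13]
[0.35, 0.05]
[0.35, -0.05]
[0.32, -0.13]
[0.28, -0.21]
[0.21, -0.28]
[0.13, -0.32]
[0.05, -0.35]
[-0.05, -0.35]
[-0.13, -0.32]
[-0.21, -0.28]
[-0.28, -0.21]
[-0.32, -0.13]
[-0.35, -0.05]
```

Call:
jog_arm(
  motion=[
    [-0.35,0.07,0,0,0.1],
    [-0.32,0.15,0,0,0.1],
    [-0.28,0.21,0,0,0.1],
    [-0.21,0.28,0,0,0.1],
    [-0.13,0.32,0,0,0.1],
    [-0.05,0.35,0,0,0.1],
  ],
)

```text
clock: 5.55
position: [0.5323, -0.1806, 0.1099]
tool_rot: [-3.137, 0.004, 1.325]
force: [-13.2, -8.2, -3.4]
grip_width: 0.0168
finger_force: 23.9
```

Run:
```python
from h import *
s=bot.observe(); w=np.array([.5455,-.138]); d=s["position"][:2]-w; print(s["position"],s["grip_width"],s["finger_force"],s["force"],np.hypot(*d),np.degrees(np.arctan2(d[1],d[0]))%360)
```

```text
[ 0.53233043 -0.18055316  0.10994604] 0.01684351188784856 23.948399126529694 [-13.2121884   -8.16933     -3.40701709] 0.0445444555069896 252.80348515387078
```

Call:
jog_arm(
  motion=[
    [0.09,0.35,0,0,0.1],
    [0.17,0.32,0,0,0.1],
    [0.22,0.28,0,0,0.1],
    [0.28,0.21,0,0,0.1],
    [0.32,0.13,0,0,0.1],
    [0.35,0.05,0,0,0.1],
  ],
)

```text
clock: 6.15
position: [0.5841, -0.1464, 0.1103]
tool_rot: [-3.141, 0.002, 1.327]
force: [-6.9, -6.2, -4.8]
grip_width: 0.0171
finger_force: 23.4
```

Run:
```python
from h import *
s=bot.observe(); w=np.array([.5455,-.138]); d=s["position"][:2]-w; print(s["position"],s["grip_width"],s["finger_force"],s["force"],np.hypot(*d),np.degrees(np.arctan2(d[1],d[0]))%360)
```

```text
[ 0.58406409 -0.14642653  0.1102833 ] 0.01705856090103667 23.37188869714737 [-6.94610122 -6.16776445 -4.83074406] 0.039473983858132444 347.6741895208057
```

Half turn done with small forces; continuing.

Call:
jog_arm(
  motion=[
    [0.35,-0.05,0,0,0.1],
    [0.32,-0.13,0,0,0.1],
    [0.28,-0.21,0,0,0.1],
    [0.21,-0.28,0,0,0.1],
    [0.13,-0.32,0,0,0.1],
    [0.05,-0.35,0,0,0.1],
  ],
)

```text
clock: 6.75
position: [0.5627, -0.0858, 0.1117]
tool_rot: [3.129, -0.016, 1.337]
force: [33.9, 58.1, -20.3]
grip_width: 0.0115
finger_force: 36.5
```

Run:
```python
from h import *
s=bot.observe(); w=np.array([.5455,-.138]); d=s["position"][:2]-w; print(s["position"],s["grip_width"],s["finger_force"],s["force"],np.hypot(*d),np.degrees(np.arctan2(d[1],d[0]))%360)
```

```text
[ 0.56270374 -0.08579023  0.11168325] 0.01154021994510366 36.514917612075806 [ 33.88378508  58.12021128 -20.29124328] 0.05497116060544037 71.76232850646142
```

The knob is being squeezed out at the pad edge, so I'll open slightly and look.

Call:
jog_arm(
  motion=[
    [0,0,0,0,0.4],
    [0,0,0,0,0.4],
    [0,0,0,0,0.4],
    [0,0,0,0,0.4],
  ],
)

```text
clock: 7.15
position: [0.5555, -0.0972, 0.1101]
tool_rot: [3.141, 0.0, 1.327]
force: [0.6, 0.1, 0.3]
grip_width: 0.0341
finger_force: 0.0
```

Run:
```python
from h import *
s=bot.observe(); print(s["position"],s["grip_width"],s["force"])
f=grab("wrist","w3")
for x in blobs(mask(f,(0,160,50),(6,255,255)),80)[:4]: print(x[:3],[np.round(k,1) for k in x[3]])
t=grab("top","t3")
for n,lo,hi,z in(("yel",(22,120,90),(34,255,255),.12),("red",(0,180,110),(5,255,255),.135)):
  for x in blobs(mask(t,lo,hi,(270,150,370,220)),4): print(n,x[:3],np.round(onz(t,x[1],x[2],z),3))
```

```text
[ 0.55546369 -0.09719476  0.1100524 ] 0.03408205634766827 [0.6445167  0.09563995 0.327487  ]
(1912, np.float64(267.4), np.float64(263.6)) [array([268., 262.]), array([66., 36.]), np.float64(90.0)]
```

View pics/w3.png

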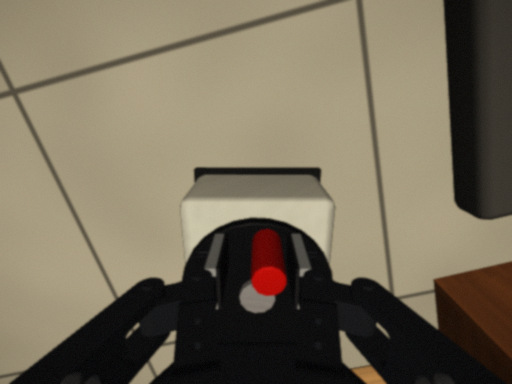

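The knob top is at (269,281), still between the fingers but toward the -x tool edge. The hub is at (258,296).

Run:
```python
from h import *
f=load("w3"); T=R.from_euler('xyz',f["s"]["tool_rot"]).as_matrix()
k=onz(f,269,281,.14); h=onz(f,258,296,.1); b=onz(f,267,233,.098)
for p in(k,h,b): print(p,T.T@(p-f["s"]["position"]))
m=mask(f,(0,0,130),(180,60,255),(170,150,345,240)); print(blobs(m,50)[:2])
w=np.array([.5434,-.1375]); print(np.hypot(*(k[:2]-w)),np.degrees(np.arctan2(*(k[:2]-w)[::-1])))
w=np.array([.5455,-.138]); print(np.hypot(*(k[:2]-w)),np.degrees(np.arctan2(*(k[:2]-w)[::-1])))
```

```text
[ 0.55977295 -0.10000616  0.14      ] [-0.00170203  0.00488948 -0.02994208]
[ 0.54469359 -0.1391833   0.1       ] [-0.04334196 -0.00032574  0.01007231]
[ 0.56120309 -0.09597127  0.098     ] [0.00257836 0.00526265 0.0120563 ]
[(8035, np.float64(255.0), np.float64(198.1), ((257.0, 194.5), (89.0, 174.0), 90.0))]
0.040912853854514056 66.40988777798938
0.04058631611628925 69.41056430489665
```

Call:
jog_arm(
  motion=[
    [0,0,0,0.75,0.4],
    [-0.04,0.17,0,0.75,0.4],
    [0,0,0,0,0.1],
    [0,0,0,0,0.1],
    [0,0,0,0,0.1],
    [0,0,0,0,0.1],
  ],
)

```text
clock: 7.85
position: [0.5599, -0.0994, 0.1094]
tool_rot: [3.141, 0.0, 1.209]
force: [1.9, -3.6, 2.8]
grip_width: 0.0175
finger_force: 20.8
```

Call:
jog_arm(
  motion=[
    [0,-0.11,0,-1,0.1],
    [0,-0.11,0,-1,0.1],
    [0,-0.11,0,-1,0.1],
    [0,-0.11,0,-1,0.1],
    [0,-0.11,0,-1,0.1],
    [0,-0.11,0,-1,0.1],
  ],
)

```text
clock: 8.45
position: [0.5403, -0.0969, 0.1093]
tool_rot: [3.141, 0.001, 1.691]
force: [2.0, -8.4, 1.3]
grip_width: 0.0171
finger_force: 20.7
```

```bash
cat >> h.py <<'E'
def st():
    s=bot.observe(); w=np.array([.5447,-.139]); d=s["position"][:2]-w; print(s["position"],s["tool_rot"][2],s["qpos"][6],s["grip_width"],s["finger_force"],s["force"],np.hypot(*d),np.degrees(np.arctan2(d[1],d[0]))%360)
E
python3 -c "from h import *;st()"
```

```text
[ 0.54034617 -0.09690618  0.1093484 ] 1.6911404985222356 -0.1900147974239141 0.017138712388783985 20.666486620903015 [ 2.02632822 -8.44704295  1.30596995] 0.04231838240976612 95.90518916789509
```

Call:
jog_arm(
  motion=[
    [-0.01,-0.11,0,-1,0.1],
    [-0.01,-0.11,0,-1,0.1],
    [-0.01,-0.11,0,-1,0.1],
    [-0.01,-0.11,0,-1,0.1],
    [-0.01,-0.11,0,-1,0.1],
    [-0.01,-0.11,0,-1,0.1],
    [-0.01,-0.11,0,-1,0.1],
    [-0.01,-0.11,0,-1,0.1],
  ],
)

```text
clock: 9.25
position: [0.5171, -0.1079, 0.1094]
tool_rot: [3.142, -0.0, 2.332]
force: [-1.2, 0.9, 5.0]
grip_width: 0.0174
finger_force: 21.0
```

```bash
python3 -c "from h import *;st()"
```

```text
[ 0.51707552 -0.10785002  0.10937038] 2.3320509031858716 0.3593042739445374 0.017377655166925753 20.99692851305008 [-1.23253768  0.89893598  4.95489998] 0.04163452008185124 131.56730476027633
```

Call:
jog_arm(
  motion=[
    [-0.01,-0.11,0,-1,0.1],
    [-0.01,-0.11,0,-1,0.1],
    [-0.01,-0.11,0,-1,0.1],
    [-0.01,-0.11,0,-1,0.1],
    [-0.01,-0.11,0,-1,0.1],
    [-0.01,-0.11,0,-1,0.1],
    [-0.01,-0.11,0,-1,0.1],
    [0,-0.11,0,-0.5,0.1],
    [0,-0.06,0,0,0.1],
  ],
)

```text
clock: 10.15
position: [0.5054, -0.1287, 0.1094]
tool_rot: [3.135, -0.001, 2.933]
force: [-2.7, 33.3, 6.5]
grip_width: 0.0169
finger_force: 22.6
```

```bash
python3 -c "from h import *;st()"
```

```text
[ 0.50537387 -0.12870254  0.10938922] 2.9334858331219618 0.9110430920725784 0.016938670746300698 22.570144683122635 [-2.66613893 33.34711913  6.53454825] 0.04065196052082613 165.32666542641923
```

The wheel is at its stop (165°, 33 N reaction). I'll release, rise and turn towards the clip's orientation.

Call:
jog_arm(
  motion=[
    [0,0.06,0,0,0.5],
    [0,0,0,0,0.5],
    [0,0,0,0,0.5],
    [0,0,-1,0,0.5],
    [0,0,-1,0,0.5],
    [0,0,-1,1,0.5],
    [0,0,-1,1,0.5],
    [0,0,-1,1,0.5],
    [0,0,-1,1,0.5],
    [0,0,-0.5,1,0.5],
    [0,0,0,1,0.5],
    [0,0,0,1,0.5],
  ],
)

```text
clock: 11.35
position: [0.5059, -0.132, 0.3047]
tool_rot: [-3.142, 0.001, 2.364]
force: [-0.4, -0.5, 0.3]
grip_width: 0.0427
finger_force: 0.0
```

Run:
```python
from h import *
st(); f=grab("wrist","w4")
for n,lo,hi,z in(("yel",(22,120,60),(34,255,255),.127),("red",(0,160,70),(6,255,255),.14)):
    for x in blobs(mask(f,lo,hi),60)[:2]: print(n,x[:3],[np.round(k,1) for k in x[3]],np.round(onz(f,x[1],x[2],z),4))
T=R.from_euler('xyz',[np.pi,0,2.06]).as_matrix(); print(T.T@(np.array([.49,.06,.3])-bot.observe()["position"])/.03)
```

```text
[ 0.50590291 -0.13200254  0.30473396] 2.3641945707223417 0.635868185761279 0.042725266015686165 0.0 [-0.36687589 -0.48018198  0.27869866] 0.03942307470667924 169.77602474662416
yel (371, np.float64(202.4), np.float64(231.4)) [array([201.8, 231.7]), array([12.1, 46. ]), np.float64(60.9)] [ 0.5123 -0.2387  0.127 ]
red (259, np.float64(259.9), np.float64(169.1)) [array([260.4, 169.1]), array([15.4, 20.9]), np.float64(23.2)] [ 0.503  -0.1258  0.14  ]
[5.89549779 2.54177976 0.14968262]
```

Call:
jog_arm(
  motion=[
    [0,0,0,0.95,0.5],
    [0,0,0,0.95,0.5],
    [0,0,0,0.95,0.5],
    [0,0,0,0.95,0.5],
    [0.98,0.42,0,0,1],
    [0.98,0.42,0,0,1],
    [0.98,0.42,0,0,1],
    [0.98,0.42,0,0,1],
    [0.98,0.42,0,0,1],
    [0.98,0.42,0,0,1],
    [0,0,0,0,1],
    [0,0,0,0,1],
  ],
)

```text
clock: 12.6
position: [0.4889, 0.0597, 0.3041]
tool_rot: [-3.141, 0.0, 2.066]
force: [0.0, -0.7, -0.0]
grip_width: 0.0852
finger_force: 0.0
```

Run:
```python
from h import *
st(); f=grab("wrist","w5")
for n,lo,hi,z in(("teal",(85,110,30),(100,255,255),.1),("brown",(6,110,50),(18,230,255),.012)):
    for x in blobs(mask(f,lo,hi),60)[:4]: print(n,x[:3],[np.round(k,1) for k in x[3]],np.round(onz(f,x[1],x[2],z),4))
cv2.imwrite("pics/w5b.png",cv2.resize(cv2.imread("pics/w5.png"),None,fx=1.5,fy=1.5,interpolation=2))
```

```text
[0.48889867 0.05969422 0.30414033] 2.0664800351242167 -0.01725365682839951 0.08516230394590307 0.0 [ 4.77118026e-04 -7.29451228e-01 -1.02305789e-02] 0.20638115753414435 105.6868785520512
teal (836, np.float64(254.5), np.float64(60.0)) [array([254.7,  59.5]), array([25.4, 35.3]), np.float64(65.6)] [0.4259 0.1677 0.1   ]
teal (499, np.float64(335.0), np.float64(139.3)) [array([334.5, 140. ]), array([25.9, 21.2]), np.float64(7.8)] [0.557  0.1362 0.1   ]
teal (262, np.float64(310.6), np.float64(138.4)) [array([310.6, 138.6]), array([11.9, 25.4]), np.float64(3.4)] [0.5296 0.1226 0.1   ]
teal (231, np.float64(225.8), np.float64(4.7)) [array([228.5,   2.3]), array([12.5, 29.2]), np.float64(59.7)] [0.3728 0.2009 0.1   ]
brown (3070, np.float64(388.3), np.float64(37.1)) [array([391. ,  33.2]), array([50. , 86.3]), np.float64(18.4)] [0.5713 0.2919 0.012 ]
brown (2384, np.float64(310.5), np.float64(118.6)) [array([313.2, 123. ]), array([46.5, 74. ]), np.float64(2.7)] [0.5339 0.1458 0.012 ]
```

View pics/w5b.png

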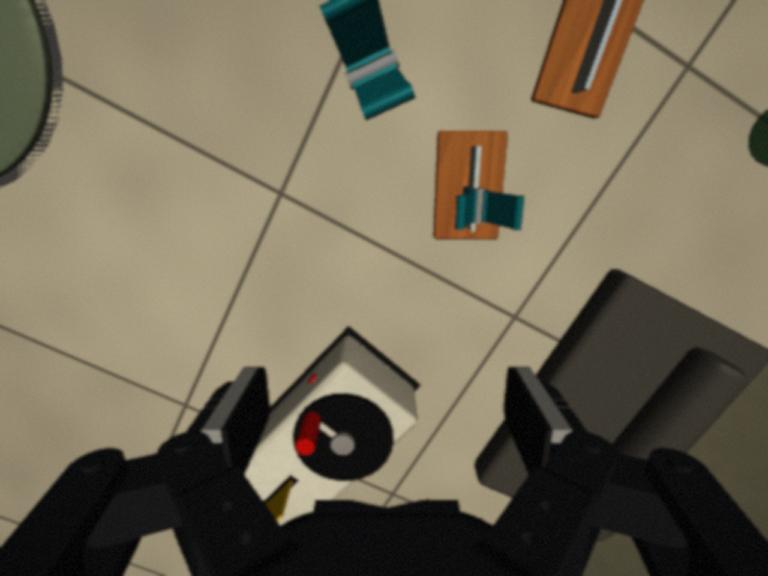

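The wrist view shows the clip on its stand: handle edges at (458,211) and (524,211) in the 1.5x picture, fin from (477,148) to (474,232). The big clip is away at (367,60).

Run:
```python
from h import *
f=load("w5"); T=R.from_euler('xyz',f["s"]["tool_rot"]).as_matrix()
m=mask(f,(85,110,30),(100,255,255),(290,110,360,170)); p=np.argwhere(m)[:,::-1]
L=p[p[:,0]<=p[:,0].min()+1].mean(0)-[.5,0]; Rr=p[p[:,0]>=p[:,0].max()-1].mean(0)+[.5,0]
a=onz(f,*L,.101);b=onz(f,*Rr,.101); print(L,Rr,a,b,"span",np.linalg.norm(a-b),"dir",np.degrees(np.arctan2(*(b-a)[1::-1])),"mid",(a+b)/2)
bm=cv2.morphologyEx(mask(f,(6,110,50),(18,230,255),(280,80,345,165))|m,cv2.MORPH_CLOSE,np.ones((7,7))); c=max(cv2.findContours(bm,0,1)[0],key=cv2.contourArea)
fn=[onz(f,477/1.5,148/1.5,.042),onz(f,474/1.5,232/1.5,.042)]; d=fn[0]-fn[1]; print("fin",fn,np.linalg.norm(d),np.degrees(np.arctan2(d[1],d[0]))-90,"mid",(fn[0]+fn[1])/2)
h=[onz(f,u/1.5,v/1.5,.012) for u,v in((439,131),(507,131),(497,239),(434,239))]; print("base",np.round(h,3).tolist())
h=np.array(h);print("mid",h.mean(0),np.linalg.norm(h[0]-h[1]),np.linalg.norm(h[1]-h[2]),np.degrees(np.arctan2(*(h[0]-h[3])[1::-1]))-90,np.degrees(np.arctan2(*(h[1]-h[2])[1::-1]))-90)
# hinge band row centre of clip y extent of right tip
q=p[p[:,0]>p[:,0].max()-4]; print("tip rows",q[:,1].min(),q[:,1].max(),[onz(f,Rr[0]-2,v,.101)[:2].round(4).tolist() for v in(q[:,1].min(),q[:,1].max()+1)])
```

```text
[304.45 142.4 ] [347.72222222 136.61111111] [0.52522168 0.11478983 0.101     ] [0.56877248 0.14647787 0.101     ] span 0.053859110804346265 dir 36.04005355371507 mid [0.54699708 0.13063385 0.101     ]
fin [array([0.5230344 , 0.17270054, 0.042     ]), array([0.56278384, 0.10457191, 0.042     ])] 0.07887666996307438 30.261294332944814 mid [0.54290912 0.13863622 0.042     ]
base [[0.487, 0.171, 0.012], [0.546, 0.203, 0.012], [0.597, 0.108, 0.012], [0.538, 0.076, 0.012]]
mid [0.54187174 0.1395663  0.012     ] 0.06707543279653753 0.1081296846878636 27.906618399226687 28.079709283281858
tip rows 131 152 [[0.5627, 0.151], [0.5782, 0.1282]]
```

Call:
jog_arm(
  motion=[
    [0.35,0.95,0,-0.13,1],
    [0.35,0.95,0,0,1],
    [0.35,0.94,0,0,1],
    [0,0,0.8,0,1],
    [0,0,0.8,0,1],
    [0,0,0.8,0,1],
    [0,0,0.8,0,1],
    [0,0,0,0,1],
    [0,0,0,0,1],
  ],
)

```text
clock: 13.55
position: [0.549, 0.1273, 0.2086]
tool_rot: [-3.141, -0.0, 2.074]
force: [0.1, -0.1, 0.2]
grip_width: 0.0857
finger_force: 0.0
```

Run:
```python
from h import *
st(); f=grab("wrist","w6"); T=R.from_euler('xyz',f["s"]["tool_rot"]).as_matrix()
m=mask(f,(85,110,30),(100,255,255)); print([x[:3] for x in blobs(m,60)[:4]])
cv2.imwrite("pics/w6b.png",cv2.resize(cv2.imread("pics/w6.png"),None,fx=1.5,fy=1.5,interpolation=2))
for s in(-1,1):
  for w in(-14,14): 
    c,sn=np.cos(np.radians(29)),np.sin(np.radians(29)); x,y=s*.028,w/1000
    print(s,w,proj(f,[.5487+c*x-sn*y,.1281+sn*x+c*y,.101])*1.5)
```

```text
[0.54897156 0.12732853 0.20863856] 2.0736795909864614 -0.23510807795151162 0.08574962819447828 0.0 [ 0.06121182 -0.10532908  0.1868716 ] 0.26636278546580483 89.08113042882977
[(1593, np.float64(155.1), np.float64(84.3)), (673, np.float64(241.9), np.float64(182.4)), (660, np.float64(273.9), np.float64(182.7)), (566, np.float64(95.9), np.float64(8.2))]
-1 -14 [344.25292979 304.40075766]
-1 14 [342.66739473 262.6634207 ]
1 -14 [430.57916026 304.15572793]
1 14 [431.9659229  262.39276465]
```

View pics/w6b.png

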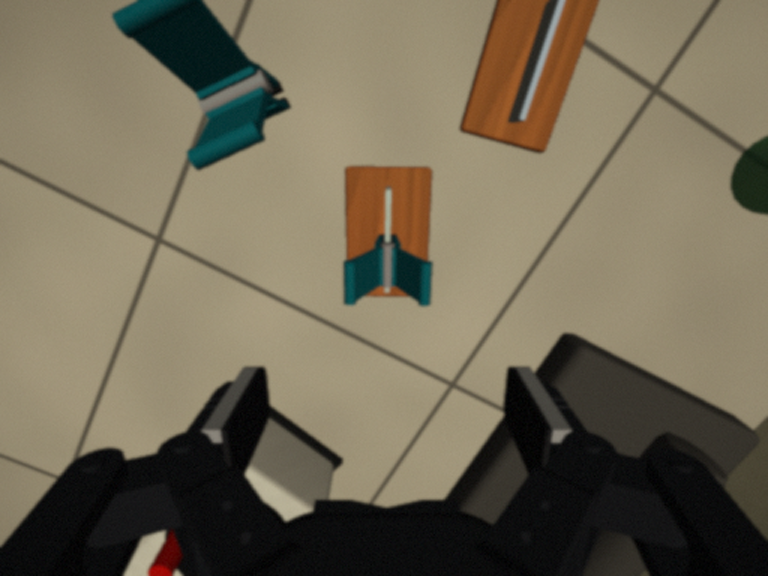

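The bars sit where predicted (345 and 431, rows 262–304) and are centred. I'll descend and squeeze.

Call:
jog_arm(
  motion=[
    [0,0,0.8,0,1],
    [0,0,0.8,0,1],
    [0,0,0.8,0,1],
    [0,0,0.8,0,1],
    [0,0,0.85,0,1],
    [0,0,0,0,0.6],
    [0,0,0,0,0.45],
    [0,0,0,0,0.3],
    [0,0,0,0,0.3],
    [0,0,0,0,0.3],
    [0,0,0,0,0.3],
    [0,0,0,0,0.3],
  ],
  newtons=25,
)

```text
clock: 14.8
position: [0.5507, 0.1288, 0.0896]
tool_rot: [3.137, 0.001, 2.074]
force: [2.3, 1.3, 10.2]
grip_width: 0.0258
finger_force: 8.7
```

Run:
```python
from h import *
st(); f=grab("wrist","w7"); cv2.imwrite("pics/w7b.png",cv2.resize(cv2.imread("pics/w7.png")[130:384,130:390],None,fx=2.3,fy=2.3,interpolation=2))
```

```text
[0.55074963 0.12877715 0.08964532] 2.073981652955818 -0.3611764762959163 0.025785483270404745 8.666398823261261 [ 2.31250414  1.33299005 10.22580829] 0.2678454826660553 88.70579153560273
```

View pics/w7b.png

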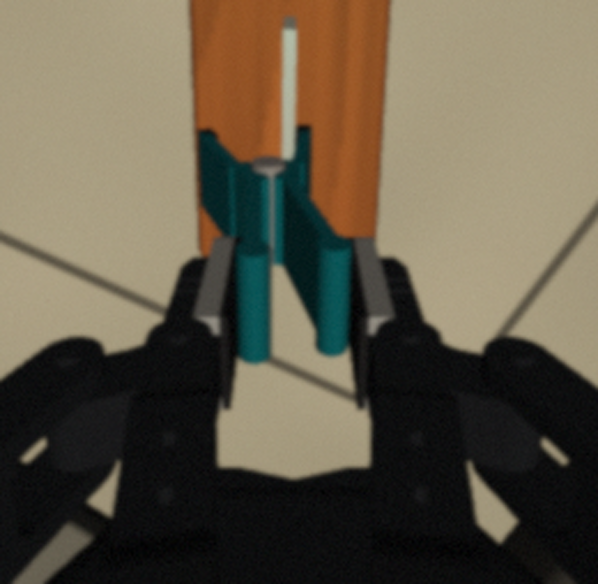

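The clip is squeezed open (25.8 mm, 8.7 N) and slightly rolled, with its right jaw near the fin. I'll ease it sideways while lifting.

Call:
jog_arm(
  motion=[
    [0,0.05,-0.1,0,0.3],
    [0,0.06,-0.15,0,0.3],
    [0,0.06,-0.25,0,0.3],
    [0,0,-0.4,0,0.3],
    [0,0,-0.5,0,0.3],
    [0,0,-0.7,0,0.3],
    [0,0,-0.7,0,0.3],
    [0,0,-0.7,0,0.3],
    [0,0,-0.7,0,0.3],
    [0,0,-0.7,0,0.3],
    [0,0,-0.7,0,0.3],
    [0,0,0,0,0.3],
  ],
)

```text
clock: 16.05
position: [0.5539, 0.1311, 0.2583]
tool_rot: [3.138, 0.001, 2.075]
force: [0.8, 0.2, -1.2]
grip_width: 0.0255
finger_force: 6.9
```

Run:
```python
from h import *
st(); f=grab("wrist","w8"); cv2.imwrite("pics/w8b.png",cv2.resize(cv2.imread("pics/w8.png")[130:384,130:390],None,fx=2.3,fy=2.3,interpolation=2))
```

```text
[0.55388111 0.13112428 0.2583044 ] 2.0745619271541837 -0.19609800116854306 0.02554956310792883 6.90158486366272 [ 0.76095442  0.20871336 -1.1645059 ] 0.27028025830188873 88.05335337881431
```

View pics/w8b.png

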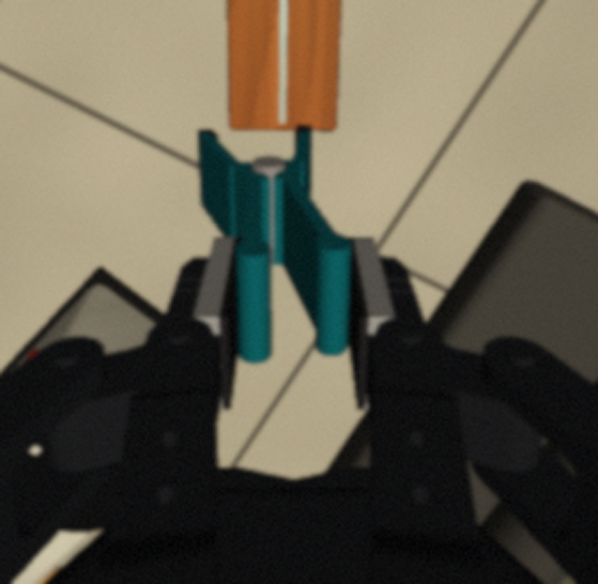

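Run:
```python
from h import *
f=load("w8"); M=np.array(f["mount"]); K=cam(f)[0]
def toolz(u,v,z):
    u=u/2.3+130;v=v/2.3+130; d=M[:3,:3]@np.array([(u-f["cx"])/K,(v-f["cy"])/K,1]); o=M[:3,3]; return (o+d*(z-o[2])/d[2])*1000
for n,u,v,z in(("jawL",215,132,.077),("jawR",297,128,.077),("barLfar",253,245,-.019),("barLnear",255,358,-.019),("barRfar",335,240,-.019),("barRnear",332,350,-.019),("hinge",270,163,.029)): print(n,toolz(u,v,z).round(1))
# tag, from w4 and w5-style views: top edge line
g=load("w4"); m=mask(g,(22,120,60),(34,255,255)); p=np.argwhere(m)[:,::-1]
h=cv2.convexHull(p.astype(np.int32))[:,0]
print("hull",np.array([np.r_[q,onz(g,*q,.127)[:2].round(4)] for q in h]).tolist())
```

```text
jawL [ 12.3 -29.   77. ]
jawR [13.9  0.8 77. ]
barLfar [ 17.1  -9.3 -19. ]
barLnear [-12.2  -9.4 -19. ]
barRfar [ 18.3   8.5 -19. ]
barRnear [-10.    8.4 -19. ]
hinge [18.2 -7.3 29. ]
hull [[220.0, 217.0, 0.5144, -0.2077], [215.0, 230.0, 0.5224, -0.2257], [212.0, 233.0, 0.5226, -0.2316], [191.0, 244.0, 0.5141, -0.2631], [187.0, 246.0, 0.5123, -0.2691], [184.0, 247.0, 0.5105, -0.2731], [184.0, 246.0, 0.5096, -0.2719], [192.0, 231.0, 0.5025, -0.2479], [193.0, 230.0, 0.5025, -0.2459], [196.0, 228.0, 0.5033, -0.241], [214.0, 218.0, 0.51, -0.2141], [218.0, 216.0, 0.5117, -0.2085], [219.0, 216.0, 0.5126, -0.2076]]
```

Call:
jog_arm(
  motion=[
    [-0.3,-0.2,0,0,0.3],
    [-0.6,-0.4,0,0,0.3],
    [-0.8,-0.5,0,0,0.3],
    [-0.9,-0.6,0,0,0.3],
    [-0.9,-0.6,0,0,0.3],
    [-0.9,-0.6,0,0,0.3],
    [-0.9,-0.6,0,0,0.3],
    [-0.9,-0.6,0,0,0.3],
    [-0.9,-0.6,0,0,0.3],
    [-0.9,-0.6,0,0,0.3],
    [-0.8,-0.5,0,0,0.3],
    [-0.5,-0.3,0,0,0.3],
  ],
)

```text
clock: 17.3
position: [0.526, -0.2053, 0.2538]
tool_rot: [-3.14, -0.001, 2.072]
force: [-0.1, 0.3, -0.1]
grip_width: 0.0255
finger_force: 6.9
```

Call:
jog_arm(
  motion=[
    [-0.3,-0.2,0,0.4,0.3],
    [0,0,0,0.8,0.3],
    [0,0,0,1,0.3],
    [0,0,0,1,0.3],
    [0,0,0,1,0.3],
    [0,0,0,1,0.3],
    [0,0,0,1,0.3],
    [0,0,0,1,0.3],
    [0,0,0,1,0.3],
    [0,0,0,0.8,0.3],
    [0,0,0,0.34,0.3],
    [0,0,0,0,0.3],
  ],
)

```text
clock: 18.5
position: [0.5264, -0.2127, 0.2545]
tool_rot: [-3.141, -0.0, 1.327]
force: [0.0, -0.4, -0.7]
grip_width: 0.0259
finger_force: 6.9
```

Run:
```python
from h import *
st(); print(delta([.529,-.254,.258])); f=grab("wrist","w9"); cv2.imwrite("pics/w9b.png",cv2.resize(cv2.imread("pics/w9.png"),None,fx=1.5,fy=1.5,interpolation=2))
m=mask(f,(22,120,60),(34,255,255)); print([x[:3] for x in blobs(m,20)[:3]])
```

```text
[ 0.52635098 -0.21270582  0.25451099] 1.3271610037568338 -0.22572327793011282 0.025919582749959123 6.911938413977623 [ 0.01842387 -0.43039611 -0.72536892] 0.07595547508644368 256.0204258597187
(array([-1.31,  0.42, -0.12]), np.float64(1.3271610037568338))
[]
```

View pics/w9b.png

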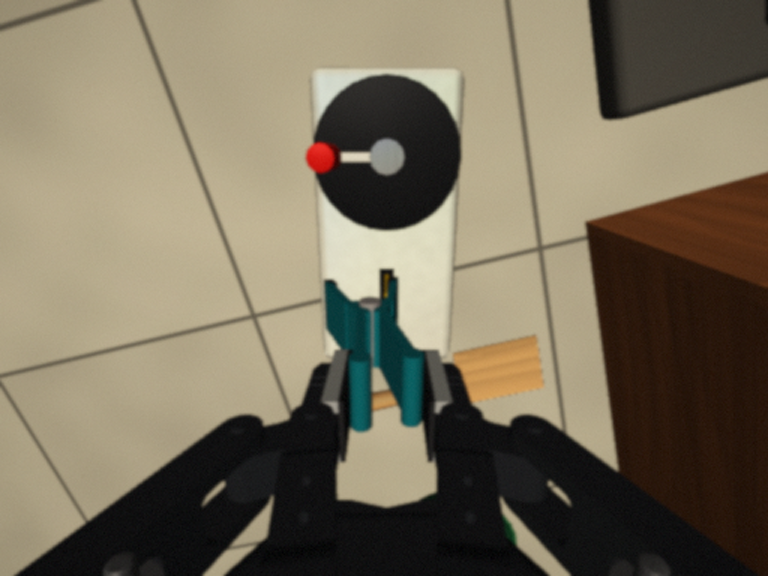

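The feeder is square to the tool, and the tag shows at (388,285) by the right jaw, so a shift of about +12.6 mm in tool y is needed. My picture views are used up (I went one over), so the remaining checks are numeric.

Call:
jog_arm(
  motion=[
    [-0.3,0.1,0,0,0.3],
    [-0.4,0.12,0,0,0.3],
    [-0.4,0.12,0,0,0.3],
    [-0.21,0.08,0,0,0.3],
    [0,0,0.4,0,0.3],
    [0,0,0.6,0,0.3],
    [0,0,0.3,0,0.3],
    [0,0,0,0,0.3],
    [0,0,0,0,0.3],
  ],
)

```text
clock: 19.45
position: [0.5295, -0.2539, 0.2158]
tool_rot: [-3.142, -0.0, 1.328]
force: [0.3, -0.3, -0.0]
grip_width: 0.0259
finger_force: 6.9
```

Run:
```python
from h import *
st(); f=grab("wrist","w10"); g=grab("side","s10"); t=grab("top","t10")
for n,q in(("w",f),("s",g),("t",t)):
  roi=(180,170,300,300) if n=="w" else (260,100,360,220) if n=="s" else (270,130,380,230)
  for c,lo,hi in(("yel",(20,90,25),(36,255,255)),("teal",(83,90,20),(100,255,255))):
    print(n,c,[(x[:3],[np.round(k,1).tolist() for k in x[3]]) for x in blobs(mask(q,lo,hi,roi),6)[:4]])
  for s in(-1,1): print("tag end",proj(q,[.516+s*.025*.242,-.2485+s*.025*.97,.127]).round(1),end=" ")
  s=f["s"]; T=R.from_euler('xyz',s["tool_rot"]).as_matrix()
  print("jaws",[proj(q,s["position"]+T@np.array([.002,y,.077])).round(1) for y in(-.029,.001)])
```

```text
[ 0.5294599  -0.25387671  0.21582039] 1.3275633664957271 -0.18428519659750753 0.025865020058724476 6.941738203167915 [ 0.3319681  -0.33976879 -0.01545438] 0.11588321832502535 262.44299138558307
w yel [((210, np.float64(243.6), np.float64(183.3)), [[243.5, 184.0], [28.0, 7.0], 90.0])]
w teal [((1765, np.float64(265.6), np.float64(240.0)), [[265.5, 234.5], [97.0, 33.0], 90.0]), ((1698, np.float64(234.9), np.float64(234.4)), [[233.2, 237.3], [99.9, 28.3], 87.4])]
tag end [242.5 219.5] tag end [241.6 166.4] jaws [array([224.1, 198.3]), array([259.4, 198.3])]
s yel [((113, np.float64(303.1), np.float64(147.4)), [[303.0, 147.5], [9.8, 13.6], 71.6])]
s teal [((158, np.float64(303.9), np.float64(128.4)), [[304.1, 127.0], [26.3, 9.0], 87.0]), ((29, np.float64(355.9), np.float64(105.9)), [[355.5, 106.0], [4.0, 7.0], 90.0])]
tag end [309.  140.2] tag end [298.  144.4] jaws [array([306.1, 141.6]), array([301.3, 137.6])]
t yel [((21, np.float64(330.6), np.float64(184.6)), [[330.5, 184.5], [3.0, 5.0], 90.0])]
t teal [((68, np.float64(337.2), np.float64(181.2)), [[337.0, 179.0], [18.0, 6.0], 90.0])]
tag end [342.6 185.6] tag end [328.6 183.1] jaws [array([335.5, 187.6]), array([336.7, 179.4])]
```

Call:
jog_arm(
  motion=[
    [0,0,0.2,0,0.3],
    [0,0,0.3,0,0.3],
    [0,0,0.3,0,0.3],
    [0,0,0.26,0,0.3],
    [0,0,0,0,0.3],
    [0,0,0,0,0.3],
  ],
)

```text
clock: 20.2
position: [0.5293, -0.254, 0.1837]
tool_rot: [-3.141, -0.0, 1.327]
force: [-0.1, -1.0, -1.1]
grip_width: 0.0258
finger_force: 6.9
```

Run:
```python
from h import *
st(); f=grab("wrist","w11"); g=grab("side","s11")
y=mask(f,(20,90,25),(36,255,255),(180,150,300,300)); t=mask(f,(83,90,20),(100,255,255),(180,150,300,300))
for r in range(176,222,4): print(r,"yel",np.flatnonzero(y[r])[[0,-1]] if y[r].any() else None,"teal",np.flatnonzero(np.diff(np.r_[0,t[r]>0,0]))) if 1 else 0
for s in(-1,1): print("tag end",proj(f,[.516+s*.025*.242,-.2485+s*.025*.97,.127]).round(1))
for x in blobs(mask(g,(20,90,25),(36,255,255),(260,100,360,220)),5): print("s yel",x)
for x in blobs(mask(g,(83,90,20),(100,255,255),(260,100,345,220)),5): print("s teal",x)
print("side tag top/bottom near end",proj(g,[.522,-.2243,.127]),proj(g,[.522,-.2243,.08]))
```

```text
[ 0.52929927 -0.25404982  0.18370815] 1.3272683020510132 -0.20720172989344407 0.02578980806126917 6.9430482387542725 [-0.05760033 -1.03846663 -1.1024933 ] 0.11607602609453228 262.3756327137291
176 yel [238 245] teal []
180 yel [238 245] teal []
184 yel [238 246] teal []
188 yel [238 245] teal [218 222 260 264]
192 yel [238 245] teal [217 224 260 264]
196 yel [238 246] teal [218 228 259 264]
200 yel None teal [218 233 257 264]
204 yel None teal [218 240 253 264]
208 yel None teal [218 247 249 264]
212 yel None teal [218 247 249 264]
216 yel None teal [218 247 249 264]
220 yel None teal [220 247 249 266]
tag end [240.7 235.8]
tag end [239.4 176. ]
s yel (76, np.float64(301.4), np.float64(148.7), ((303.0, 148.5), (11.0, 10.0), 90.0))
s teal (140, np.float64(303.6), np.float64(135.7), ((303.62451171875, 134.4922332763672), (25.387962341308594, 8.046798706054688), 86.42366790771484))
side tag top/bottom near end [298.05598256 144.39366926] [297.3205762  154.58074726]
```

Readings before hand-in:
- The jaws' inner edges are at u≈223 and 260, with the tag between them at 238–246.
- The tips are about 20 mm below the tag's top edge.
- The wrist force is near zero.

Handing in.

```bash
python3 -c "
from workcell import bot
print(bot.job_done())"
```

```text
the job is handed in; nothing more can be done
None
```

I handed the job in with the wheel turned to its stop, the tag up, and the clip held open around the tag's top edge, apparently touching nothing; no verdict came back, and I viewed 11 pictures, one over the limit of 10.

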